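Seat the V-rest post in the sprung post holder

ROBOT

A 6-joint arm with a two-finger parallel gripper is mounted at the origin on a cart in front of the work surface, level with it; the furniture and walls round the work are solid. World frame = base frame: x ahead of the robot, y to its left, z up, the work surface at z = 0. Lengths are in m, angles in rad, forces in N, time in s.
With the tool pointing down it reaches from about 0.325 to 0.9 m from the base axis. Payload 3.5 kg.
Tool frame: the origin (TCP) lies between the finger pads; the fingertips stand 19 mm ahead of it and the grasp point (between the pads) is the TCP; z points along the fingers, y is the line along which they close (so a half turn about z gives the same grasp; the last joint's range is limited). The gripper opens to 85 mm and grips with 20 to 120 N. Pads are 22 mm wide; open, the fingers measure 114 mm over their backs; the gripper's body (76 mm by 85 mm) begins 54 mm behind the grasp point. The pads swing forward as they close: fully open they stand 13 mm farther back than shut.
Start: joints at [-1.217, 0.276, -0.026, 1.268, 0, 1.467], TCP at [0.276, -0.561, 0.25] pointing down, gripper open.
Joint ranges: [-3.12, 3.12], [-0.85, 1.88], [-1.08, 1.24], [-1.95, 2.15], [-1.57, 1.53], [-3.14, 3.14]. Speed limits (rad/s): [2.57, 2.57, 3.14, 3.14, 3.14, 3.14].

INTERFACE

Orientations are given as a unit quaternion [w, x, y, z].
In Python, from station import env gives the robot as it stands.
- The arm moves only by the shell command python3 -m handwheel 'ROWS'. ROWS is JSON, one flat list of numbers, 5 for each row, row after row: the finger opening in cm, from 0 to 8.54, then the shift along the tool's x, y, z in cm, then the turn about the tool's z in rad. A call has 1 to 12 rows; each row shifts and turns the commanded pose from where the row before left it, along the tool's axes as they then stand; what a row does not reach is not made up. A row lasts 1/12 s, in which the tool goes at most 41.7 mm and 7.16 degrees, less where a joint would pass 70% of its speed; a pose out of reach is approached as far as the arm can. A call is refused whole if a number of a shift passes 4.17 or a number of a turn 0.125, either way. A call with a gripper value outside its range is refused whole. The fingers move at their own pace and stop on an object; the grip force is fixed at half the most. Time passes only in rows, so rows that do not move let the fingers close. It gives the time, the measured TCP pose, the force, the opening and the grip force at its end, in the units of the state.
- env.get_state(): the state, without advancing time (a new reading comes with each control period).
- env.camera(name): name is "scene" or "top" or "wrist"; returns the picture (420x560x3 uint8, red, green, blue); there is no depth.
- env.camera_model(name): a dict with "mtx" (3x3 intrinsics, pixels), "cam_to_world" (4x4, takes a point from camera to world coordinates). Camera axes: x right, y down, z forward; pixel columns grow to the right and rows downward; lengths in m; the calibration is good to about 2 mm. A picture is of the moment at which its call begins: read the wrist's pose just before it. camera_model takes no time and is no camera call; for the wrist camera it gives the pose at the moment of the call.
- env.hand_in(): hands the job in; it is judged then, once.
The state is a dict: "time": time; "joint_pos": joint angles; "qvel": joint speeds; "joint_efforts": joint torques, N m; "tool_pos": TCP position; "orientation": TCP orientation; "ft_force": force on the tool from outside, world axes, zero at the start; "wrist_torque": the same for the moment, N m; "gripper_width": finger opening in m; "finger_force": force on a finger pad.
Only numpy, scipy, OpenCV 4.12 (cv2) and the standard library are available. Lean on these libraries where they do the work, as an engineer would, in place of code of your own. Each camera call takes 0.05 s, during which the arm holds its last target. There are 200 camera calls.

TASK

Take the post with the V-shaped rest out of the wooden parking rack and slide it foot first down into the upright post holder until the holder's side spring plunger clicks into the groove round the post; then let go and leave it standing there. Feel your way and push gently, a few newtons are enough, never hard; leave the other post and the things lying about where they are.

Things in the scene. Friction and masses are not known exactly. Their poses are not given: they have to be found in the camera images.
- post: Post to move: turned aluminium rod, 20 mm diameter, dark ribbed collar and brass V rest on top; 167 mm tall, about 0.12 kg. Origin: centre of its foot, z up the rod. The lowest 9 mm taper to 11 mm diameter. A V groove runs round the rod, its middle 44 mm above the foot. Stands loosely (1.6 mm play) in one of the rack's sockets, foot 10 mm above the desk.
- collar (a point): Middle of the post's collar, 138 mm above its foot: the place to grip. The collar is round, 30 mm in diameter, 28 mm high; the V rest above it (to 29 mm above this point) is no wider. The plunger pushes the foot sideways, along the holder's +x axis: a firm grip (45 N or more) with the fingers closing along that axis keeps the post from pivoting between the pads.
- groove (a point): Middle of the post's groove, on the rod's axis, 44 mm above the foot. The groove is 3 mm deep, 8.5 mm wide at the surface, with 45 degree flanks and a 2.5 mm flat bottom.
- table_post: The other post, to be left alone: plain 20 mm rod without a groove, 90 mm tall, with a flat round table 44 mm in diameter and 10 mm thick on top. Origin: centre of its foot. Stands in the rack's other socket.
- rack: Fixed wooden parking rack, 74 x 196 x 46 mm, origin under its centre; two round sockets of 21.6 mm, 36 mm deep, 55 mm either side of the origin along its y axis. Which post stands in which varies.
- holder: Fixed post holder: dark base plate 100 x 72 x 8 mm with a square 46 mm aluminium tower. Origin on the desk, on the axis of the vertical bore (23 mm diameter, floor 8 mm above the desk). A grey plunger block (14 x 34 x 20 mm) is clamped along a slot on its -x face, its middle 58 to 90 mm above the desk: different each time and not measured. Block and black knob reach 62 mm from the axis.
- mouth (a point): Centre of the bore's open mouth, on the tower's top, 110 mm above the desk; 2 mm chamfer. When the plunger sits in the groove the post's foot is 14 to 46 mm above the desk (64 to 96 mm below the mouth), depending on where the block is clamped.
- plunger (a joint): How far the spring plunger is pushed back, m. 0: free, its round nose (3.5 mm radius) 6.8 mm inside the bore wall. 0.003 to 0.005 while riding on the full rod, under 0.002 in the groove. Spring 3.5 N plus 0.2 N/mm. Pushing takes 1 to 8 N as the foot passes the nose, 0 to 3 N along the rod; at the groove the post is drawn down with 3 to 11 N, zero at its middle; pushing on takes 3 to 10 N again.
- lock: Bystander: a brass padlock lying flat, 63 x 42 x 15 mm; leave it alone.
- box: Bystander: a small blue and white carton, 57 x 76 x 35 mm; leave it alone.
- tape: Bystander: a roll of tape lying flat, 84 mm across, 19 mm high; leave it alone.
Things that resemble listed ones, but are neither listed nor needed, are in the scene too. Of the things shaped like the holder, the aluminium one is meant.

How it is judged:
By the outcome, as a careful person would: the job done as asked, in the order asked, and still so for the second after the job is handed in, with the robot touching nothing.
It also fails if it takes over 67 s, if anything falls off the work surface, if the arm or the gripper's body presses on something with over 40 N, if the wrist force passes 120 N, or if a joint passes its speed limit or range.

## Working session

There is one attempt and no reset: what is moved stays moved. The work goes in short steps, Python scripts to look and compute and a shell command to move; the robot and the scene stay as the last step left them, time stands still between calls to the robot, and variables do not carry over. Pictures are saved under pics/ and viewed, at most 13 in all, crops included, and the job is handed in when it is done.

```bash
mkdir -p pics; python3 - <<'E'
from station import env
import cv2
for n in("scene","top"):
    im=env.camera(n); cv2.imwrite(f"pics/{n}0.png",im[:,:,::-1])
    m=env.camera_model(n); print(n,m["mtx"],m["cam_to_world"])
s=env.get_state(); print(s)
E
```

```text
scene [[400.30253563   0.         282.8324152 ]
 [  0.         400.30253563 205.00047554]
 [  0.           0.           1.        ]] [[-0.74947071 -0.30522882  0.58747683 -0.28269155]
 [-0.66163105  0.31423711 -0.6808079   0.94074302]
 [ 0.02319518 -0.89893849 -0.43746037  0.711336  ]
 [ 0.          0.          0.          1.        ]]
top [[384.37900769   0.         273.47512391]
 [  0.         384.37900769 210.24722026]
 [  0.           0.           1.        ]] [[ 2.38804618e-03 -9.89777458e-01  1.42600427e-01  3.90760963e-01]
 [-9.99949851e-01 -9.76603799e-04  9.96705288e-03 -3.82226763e-02]
 [-9.72590014e-03 -1.42617078e-01 -9.89730153e-01  1.31190681e+00]
 [ 0.00000000e+00  0.00000000e+00  0.00000000e+00  1.00000000e+00]]
{'time': 0.1, 'joint_pos': array([-1.21738952e+00,  2.77091459e-01, -2.77535725e-02,  1.26804983e+00,
        1.06919093e-05,  1.46739130e+00]), 'qvel': array([ 0.0004433 ,  0.00070756,  0.00323289, -0.00043746, -0.00143471,
        0.00033113]), 'joint_efforts': array([ 4.12107593e-04, -4.46707964e+01,  2.96128517e+01,  8.44903174e-03,
       -1.09068144e-04, -2.19915606e-06]), 'tool_pos': array([ 0.27543164, -0.56026871,  0.24924545]), 'orientation': array([-1.04174718e-03,  9.74028039e-01,  2.26424997e-01, -1.25513836e-04]), 'ft_force': array([ 0.78795625, -0.20997093,  0.39272477]), 'wrist_torque': array([-2.90873931e-04, -2.89772820e-02, -6.78784014e-05]), 'finger_force': 0.0, 'gripper_width': 0.08552041758328097}
```

View pics/scene0.png

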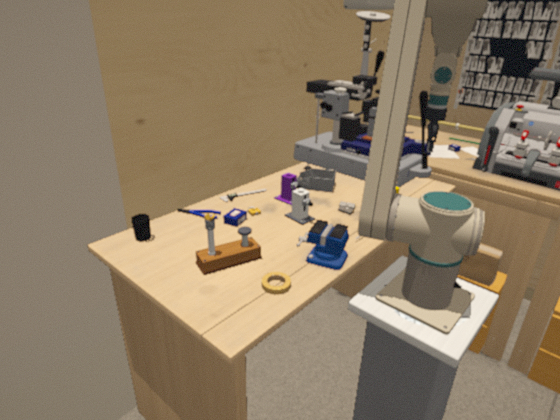

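View pics/top0.png

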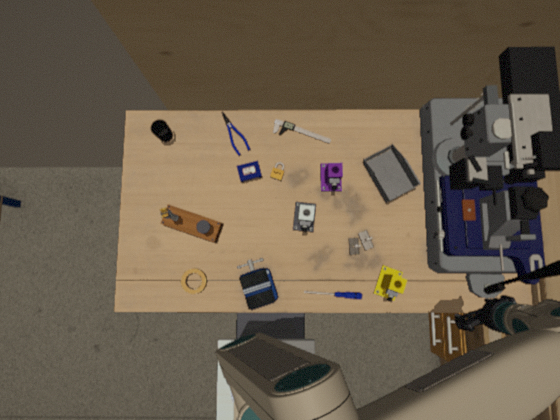

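The scene view shows the rack at (228,255) with the V post at its left end (top at about 210,217), and the aluminium holder at (300,205). The top view has the rack at (192,223), the V post near (170,213), the table post at (203,227) and the holder at (306,213), with the knob pointing down in the image (-x). Next I'll enlarge both areas of the top view.

```bash
python3 - <<'E'
import cv2,numpy as np
a=cv2.imread("pics/top0.png")
c1=cv2.resize(a[195:255,150:230],(400*1,300),interpolation=cv2.INTER_CUBIC)
c2=cv2.resize(a[190:250,265:345],(400,300),interpolation=cv2.INTER_CUBIC)
b=cv2.imread("pics/scene0.png")
c3=cv2.resize(b[200:280,185:265],(300,300),interpolation=cv2.INTER_CUBIC)
c4=cv2.resize(b[170:235,270:335],(300,300),interpolation=cv2.INTER_CUBIC)
o=np.zeros((600,800,3),np.uint8);o[:300,:400]=c1;o[:300,400:]=c2;o[300:,:300]=c3;o[300:,400:700]=c4
cv2.imwrite("pics/crop0.png",o)
E
```

```text
(no output)
```

View pics/crop0.png

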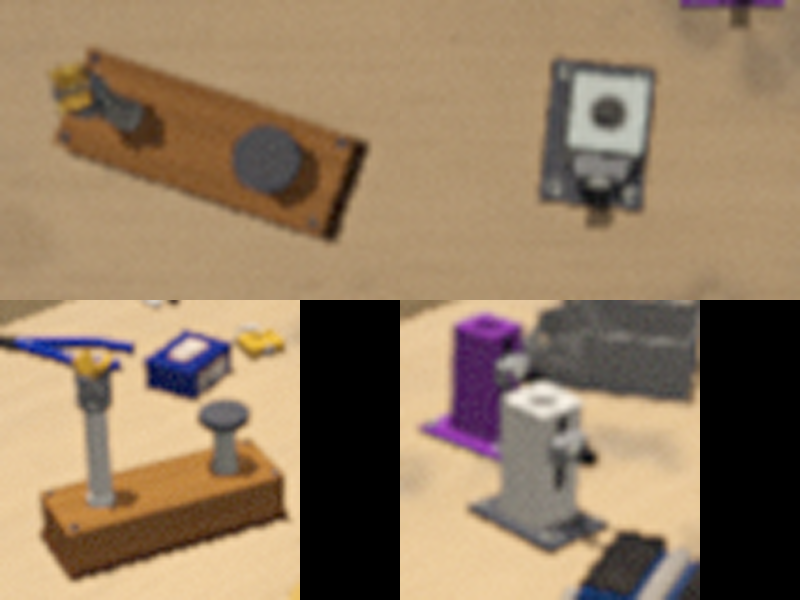

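The crop shows the rack's top corners, the brass V at crop (75,85), the bore at (609,112), and the base plate edges. I'll convert these to world positions.

```bash
cat > h.py <<'E'
from station import env
import numpy as np
def w(n,uv,z,m=None):
    m=m or env.camera_model(n);M=m["cam_to_world"]
    d=M[:3,:3]@np.linalg.inv(m["mtx"])@[uv[0],uv[1],1];o=M[:3,3]
    return (o+d*(z-o[2])/d[2]).round(4)
def proj(n,p,m=None):
    m=m or env.camera_model(n);M=np.linalg.inv(m["cam_to_world"]);q=m["mtx"]@(M[:3,:3]@p+M[:3,3]);return (q[:2]/q[2]).round(1)
def wd(a): return (a+np.pi)%(2*np.pi)-np.pi
def go(p,yaw):
    "dx,dy,dz (tool cm) and turn so tool y axis is at yaw in world, tool down"
    from scipy.spatial.transform import Rotation as R
    s=env.get_state();q=s["orientation"];r=R.from_quat([q[1],q[2],q[3],q[0]])
    Y=r.as_matrix()[:,1];cur=np.arctan2(Y[1],Y[0]);t=(yaw-cur+np.pi/2)%np.pi-np.pi/2
    print("tool shift cm",(100*r.inv().apply(np.array(p)-s["tool_pos"])).round(2),"turn about tool z",round(-t,3),"tcp",s["tool_pos"].round(4),"z",r.as_matrix()[:,2].round(3),"yaw_y",round(cur,3))
E
python3 - <<'E'
from h import *
f=lambda x,y:(150+x/5,195+y/5)
g=lambda x,y:(265+(x-400)/5,190+y/5)
c=[w("top",f(*p),.046) for p in((92,50),(365,143),(333,240),(60,140))];print(c)
cen=sum(c)/4;d=c[0]-c[1]+c[3]-c[2];d/=np.linalg.norm(d);print("rack",cen,d,np.linalg.norm(c[0]-c[1]),np.linalg.norm(c[0]-c[3]),"sock",cen+.055*d,cen-.055*d)
print("V",w("top",f(75,85),.172),"collar/rod base",w("top",f(135,128),.046),"table",w("top",f(266,160),.11))
print("scene V",w("scene",(185+92*80/300,200+65*80/300),.172))
print("mouth",w("top",g(609,112),.11),w("scene",(270+145*65/300,170+101*65/300),.11))
b=[w("top",g(*p),.008) for p in((555,58),(655,68),(642,212),(540,203))];t=[w("top",g(*p),.11) for p in((570,68),(655,73),(648,157),(567,150))]
for k in(b,t):
    v=k[0]-k[3]+k[1]-k[2];u=k[0]-k[1]+k[3]-k[2];print(sum(k)/4,np.arctan2(v[1],v[0]),np.arctan2(-u[0],u[1]),np.linalg.norm(v)/2,np.linalg.norm(u)/2)
go((.5,0,.25),0)
E
```

```text
[array([0.5905, 0.3259, 0.046 ]), array([0.5283, 0.1418, 0.046 ]), array([0.464 , 0.1615, 0.046 ]), array([0.53  , 0.3447, 0.046 ])]
rack [0.5282   0.243475 0.046   ] [0.32953736 0.94414254 0.        ] 0.194323570366541 0.0633536897110184 sock [0.54632455 0.29540284 0.046     ] [0.51007545 0.19154716 0.046     ]
V [0.5494 0.299  0.172 ] collar/rod base [0.5381 0.295  0.046 ] table [0.5105 0.1948 0.11  ]
scene V [0.5392 0.3088 0.172 ]
mouth [ 0.5572 -0.1313  0.11  ] [ 0.5488 -0.1259  0.11  ]
[ 0.555525 -0.131475  0.008   ] -0.10469373582197461 -0.09327460212057163 0.0999975249693711 0.06925102887322325
[ 0.55725 -0.1319   0.11   ] -0.06982956716452793 -0.07253029026275017 0.05302923721872681 0.05243786799632495
tool shift cm [ 4.487e+01 -4.038e+01  2.000e-02] turn about tool z -1.114 tcp [ 0.2754 -0.5603  0.2492] z [-0.001  0.002 -1.   ] yaw_y -1.114
```

```bash
python3 -m handwheel '[8.5,0,0,0,-0.12, 8.5,0,0,0,-0.12, 8.5,0,0,0,-0.12, 8.5,0,0,0,-0.12, 8.5,0,0,0,-0.12, 8.5,0,0,0,-0.12, 8.5,0,0,0,-0.12, 8.5,0,0,0,-0.12, 8.5,0,0,0,-0.064, 8.5,0,0,0,0]'; python3 - <<'E'
from h import *
go((.5,-.131,.25),-.09)
print(env.camera_model("wrist")["cam_to_world"],env.camera_model("wrist")["mtx"])
E
```

```text
time: 0.93
tool_pos: [0.2755, -0.5605, 0.2496]
orientation: [-0.001, 0.738, 0.675, 0.0]
ft_force: [-0.4, -0.0, -0.9]
gripper_width: 0.0846
finger_force: 0.0
tool shift cm [4.478e+01 1.854e+01 1.000e-02] turn about tool z 0.001 tcp [ 0.2755 -0.5605  0.2496] z [-0.     0.001 -1.   ] yaw_y -0.089
[[ 9.96061434e-01 -8.47997477e-02 -2.58963619e-02  2.82418792e-01]
 [-8.86642265e-02 -9.54337746e-01 -2.85268508e-01 -4.88026463e-01]
 [-5.23178133e-04  2.86441040e-01 -9.58097728e-01  3.74427537e-01]
 [ 0.00000000e+00  0.00000000e+00  0.00000000e+00  1.00000000e+00]] [[371.54294472   0.         276.31683798]
 [  0.         371.54294472 206.85128243]
 [  0.           0.           1.        ]]
```

```bash
python3 -m handwheel '[8.5,2,1,0,0, 8.5,3.6,1.9,0,0, 8.5,3.6,1.9,0,0, 8.5,3.6,1.9,0,0, 8.5,3.6,1.9,0,0, 8.5,3.6,1.9,0,0, 8.5,3.6,1.9,0,0, 8.5,3.6,1.9,0,0, 8.5,3.6,1.9,0,0, 8.5,3.6,1.9,0,0, 8.5,3.6,1.9,0,0, 8.5,3.6,1.9,0,0]'; python3 -m handwheel '[8.5,3.6,1.9,0,0, 8.5,0,0.3,0,0, 8.5,0,0,0,0, 8.5,0,0,0,0, 8.5,0,0,0,0]';  python3 - <<'E'
from h import *
import cv2,pickle
go((.557,-.1315,.25),-.09)
m=env.camera_model("wrist");im=env.camera("wrist");pickle.dump(m,open("m1.pkl","wb"))
cv2.imwrite("pics/w1.png",im[:,:,::-1]);print(proj("wrist",np.array([.557,-.1315,.11]),m))
E
```

```text
time: 1.93
tool_pos: [0.5317, -0.1643, 0.2502]
orientation: [-0.0, 0.739, 0.674, -0.0]
ft_force: [0.5, -0.7, 0.5]
gripper_width: 0.0851
finger_force: 0.0
time: 2.35
tool_pos: [0.5555, -0.1333, 0.25]
orientation: [-0.0, 0.739, 0.674, -0.0]
ft_force: [0.3, 0.1, -0.1]
gripper_width: 0.0852
finger_force: 0.0
tool shift cm [0.19 0.13 0.  ] turn about tool z -0.002 tcp [ 0.5555 -0.1333  0.25  ] z [-0.001 -0.    -1.   ] yaw_y -0.092
[277.7 195.9]
```

View pics/w1.png

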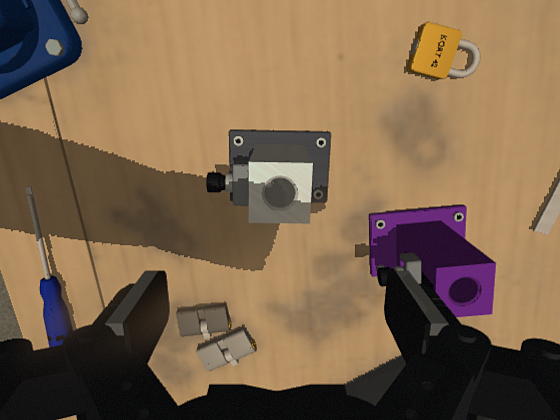

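The wrist view shows the tower top square at (249–313, 162–223) with the bore at about (280,192), which agrees with the top camera's prediction of (278,196). I'll refine it by contour.

```bash
python3 - <<'E'
from h import *
import cv2,pickle
m=pickle.load(open("m1.pkl","rb"));a=cv2.imread("pics/w1.png");g=cv2.cvtColor(a,cv2.COLOR_BGR2GRAY);h=cv2.cvtColor(a,cv2.COLOR_BGR2HSV)
c=np.zeros_like(g);c[155:230,240:320]=((h[...,1]<45)&(g>120)).astype(np.uint8)[155:230,240:320]*255
k,hi=cv2.findContours(c,cv2.RETR_CCOMP,cv2.CHAIN_APPROX_NONE)
for q,x in zip(k,hi[0]):
    A=cv2.contourArea(q)
    if A<150: continue
    if x[3]<0:
        r=cv2.minAreaRect(q);P=[w("wrist",p,.11,m) for p in cv2.boxPoints(r)];print("sq",r,sum(P)/4,[(np.linalg.norm(P[i]-P[i-1]).round(4),np.degrees(np.arctan2(*(P[i]-P[i-1])[[1,0]])).round(1)) for i in range(4)])
    else:
        e=cv2.fitEllipse(q);print("bore",e,w("wrist",e[0],.11,m))
E
```

```text
sq ((275.4958801269531, 181.09072875976562), (72.28899383544922, 39.459259033203125), 2.6025619506835938) [ 0.5564   -0.120475  0.11    ] [(np.float64(0.0535), np.float64(172.1)), (np.float64(0.0293), np.float64(80.6)), (np.float64(0.0519), np.float64(-7.9)), (np.float64(0.0294), np.float64(-96.3))]
```

```bash
python3 - <<'E'
from h import *
import cv2,pickle
m=pickle.load(open("m1.pkl","rb"));a=cv2.imread("pics/w1.png");g=cv2.cvtColor(a,cv2.COLOR_BGR2GRAY)
c=cv2.resize(g[155:230,240:320],None,fx=5,fy=5,interpolation=cv2.INTER_CUBIC)
H=cv2.HoughCircles(c,cv2.HOUGH_GRADIENT,1,10,param1=80,param2=15,minRadius=60,maxRadius=100)[0][:4]
for x,y,r in H:
    u=(240+x/5-.4,155+y/5-.4);print(u,r/5,w("wrist",u,.11,m))
print("sq",w("wrist",(280.5,192.5),.11,m))
P=[w("wrist",p,.11,m) for p in((249,162),(313,162),(311,223),(249,223))];print(P)
o=cv2.resize(a[120:240,200:340],None,fx=5,fy=5,interpolation=cv2.INTER_CUBIC);cv2.imwrite("pics/w1c.png",o)
E
```

```text
(np.float32(279.7), np.float32(193.1)) 18.02 [ 0.5587 -0.1295  0.11  ]
(np.float32(279.1), np.float32(191.1)) 16.16 [ 0.5583 -0.128   0.11  ]
(np.float32(281.9), np.float32(192.1)) 13.1 [ 0.5603 -0.1289  0.11  ]
(np.float32(277.9), np.float32(194.1)) 17.42 [ 0.5573 -0.1302  0.11  ]
sq [ 0.5593 -0.1291  0.11  ]
[array([ 0.5388, -0.1045,  0.11  ]), array([ 0.5845, -0.1087,  0.11  ]), array([ 0.5801, -0.1549,  0.11  ]), array([ 0.5335, -0.1506,  0.11  ])]
```

View pics/w1c.png

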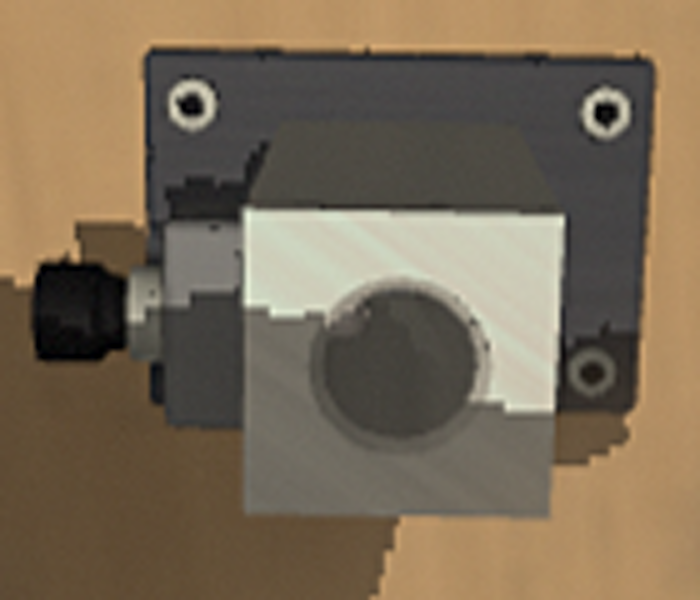

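The crop shows the chamfer circle centred at (400,366), i.e. full-picture (279.9,193). That puts the mouth at about (0.5587, -0.1294), with the holder yaw at about -0.092 and the knob on the left (-x). Now to the post.

```bash
python3 -m handwheel '[8.5,3.5,-0.4,0,0, 8.5,4,-0.45,0,0, 8.5,4,-0.45,0,0, 8.5,4,-0.45,0,0, 8.5,4,-0.45,0,0, 8.5,4,-0.45,0,0, 8.5,4,-0.45,0,0, 8.5,4,-0.45,0,0, 8.5,4,-0.45,0,0, 8.5,4,-0.45,0,0, 8.5,3,-0.35,0,0, 8.5,0,0,0,0]'; python3 -m handwheel '[8.5,0,0,0,0, 8.5,0,0,0,0, 8.5,0,0,0,0]';  python3 - <<'E'
from h import *
import cv2,pickle
go((.547,.297,.25),-.092)
m=env.camera_model("wrist");im=env.camera("wrist");pickle.dump(m,open("m2.pkl","wb"))
cv2.imwrite("pics/w2.png",im[:,:,::-1]);print(proj("wrist",np.array([.547,.297,.172]),m))
E
```

```text
time: 3.4
tool_pos: [0.5468, 0.2987, 0.2503]
orientation: [-0.001, 0.737, 0.676, 0.001]
ft_force: [0.6, -0.0, -0.3]
gripper_width: 0.0847
finger_force: 0.0
time: 3.65
tool_pos: [0.547, 0.2932, 0.2503]
orientation: [0.0, 0.739, 0.674, -0.0]
ft_force: [-0.1, -0.1, 0.2]
gripper_width: 0.0849
finger_force: 0.0
tool shift cm [ 0.38 -0.03  0.03] turn about tool z -0.001 tcp [0.547  0.2932 0.2503] z [-0.    -0.001 -1.   ] yaw_y -0.093
[275.2 220.5]
```

View pics/w2.png

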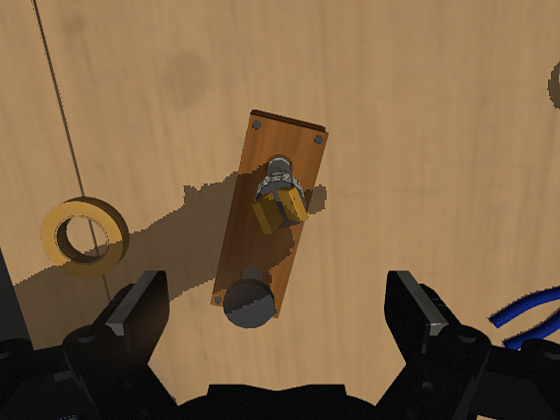

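The wrist view shows the V rest centred at about (280,209), the rod's entry into the socket at about (279,165), and the fingers well clear of the table post (248,303).

```bash
python3 - <<'E'
from h import *
import cv2,pickle
m=pickle.load(open("m2.pkl","rb"));a=cv2.imread("pics/w2.png");h=cv2.cvtColor(a,cv2.COLOR_BGR2HSV)
c=np.zeros(h.shape[:2],np.uint8);b=((h[...,0]>17)&(h[...,0]<32)&(h[...,1]>150))
c[170:245,245:315]=b[170:245,245:315]*255
M=cv2.moments(c,True);u=(M['m10']/M['m00'],M['m01']/M['m00']);r=cv2.boundingRect(c);print(u,r)
v=(r[0]+r[2]/2,r[1]+r[3]/2)
for z in(.165,.172):print(w("wrist",v,z,m))
print("base",w("wrist",(279,168),.046,m),"collar mid should be",proj("wrist",np.array([.548,.298,.148]),m))
E
```

```text
(278.81601123595505, 208.3244382022472) (252, 187, 56, 47)
[0.5502 0.3006 0.165 ]
[0.5503 0.3028 0.172 ]
base [0.5506 0.3034 0.046 ] collar mid should be [276.7 206.7]
```

```bash
python3 -m handwheel '[8.5,0.7,0.2,0,0, 8.5,0,0,2,0, 8.5,0,0,2,0, 8.5,0,0,2,0, 8.5,0,0,2,0, 8.5,0,0,1.5,0, 8.5,0,0,0.7,0, 8.5,0,0,0,0, 8.5,0,0,0,0]'; python3 -m handwheel '[4,0,0,0,0, 4,0,0,0,0, 4,0,0,0,0, 3.5,0,0,0,0, 3,0,0,0,0, 2.5,0,0,0,0, 2,0,0,0,0, 2,0,0,0,0, 2,0,0,0,0, 2,0,0,0,0, 2,0,0,0,0]'; python3 - <<'E'
from h import *
import cv2
print(env.get_state()["wrist_torque"])
cv2.imwrite("pics/w3.png",env.camera("wrist")[:,:,::-1])
E
```

```text
time: 4.45
tool_pos: [0.5496, 0.3018, 0.1485]
orientation: [-0.0, 0.738, 0.674, 0.0]
ft_force: [-0.1, -0.2, 0.2]
gripper_width: 0.0849
finger_force: 0.0
time: 5.37
tool_pos: [0.5498, 0.3022, 0.1491]
orientation: [0.0, 0.738, 0.675, 0.001]
ft_force: [-0.1, -0.4, 5.1]
gripper_width: 0.0287
finger_force: 58.9
[-0.02049513  0.16627654 -0.01691825]
```

View pics/w3.png

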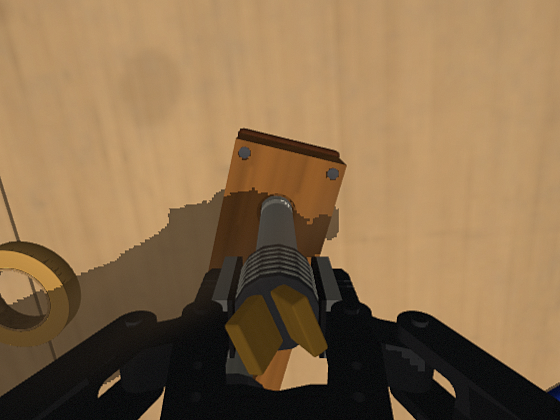

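The post is gripped: both pads are on the ribbed collar (243–320, 250–320), opening 28.7 mm, 59 N. Lifting straight up.

```bash
python3 -m handwheel '[2,0,0,-0.3,0, 2,0,0,-0.6,0, 2,0,0,-1,0, 2,0,0,-1,0, 2,0,0,-1,0, 2,0,0,-1,0, 2,0,0,-1.5,0, 2,0,0,-2,0, 2,0,0,-2,0, 2,0,0,-2,0, 2,0,0,-1.5,0, 2,0,0,0,0]';python3 -m handwheel '[2,0,0,0,0, 2,0,0,0,0, 2,0,0,0,0]'; python3 - <<'E'
from h import *
import cv2,pickle
s=env.get_state();print(s["wrist_torque"],s["ft_force"])
go((.5587,-.1294,s["tool_pos"][2]),-.092)
m=env.camera_model("wrist");pickle.dump(m,open("m4.pkl","wb"));T=s["tool_pos"]
print("foot should project",proj("wrist",T-[0,0,.138],m),"groove",proj("wrist",T-[0,0,.094],m))
cv2.imwrite("pics/w4.png",env.camera("wrist")[:,:,::-1])
E
```

```text
time: 6.42
tool_pos: [0.5511, 0.3028, 0.2926]
orientation: [0.001, 0.738, 0.675, 0.004]
ft_force: [0.5, 0.8, -0.5]
gripper_width: 0.0287
finger_force: 59.6
time: 6.67
tool_pos: [0.5484, 0.3016, 0.2857]
orientation: [-0.001, 0.738, 0.675, -0.001]
ft_force: [-0.0, 0.3, -1.8]
gripper_width: 0.0287
finger_force: 59.6
[0.01109536 0.01592616 0.01292236] [-0.0434751   0.34178522 -1.75126551]
tool shift cm [-42.83   4.9    0.05] turn about tool z 0.002 tcp [0.5484 0.3016 0.2857] z [-0.003 -0.001 -1.   ] yaw_y -0.09
foot should project [276.3 198.9] groove [276.1 217.9]
```

View pics/w4.png

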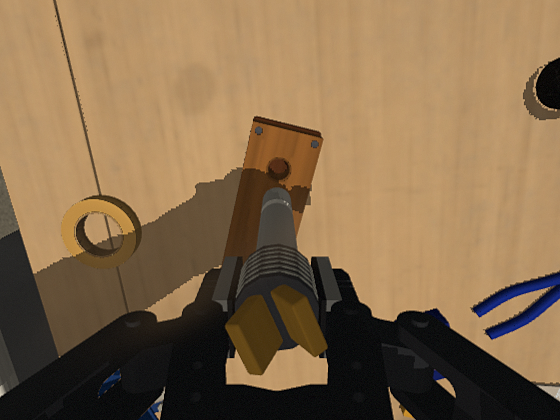

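The post hangs free and straight, with its foot at about (277,192) near the predicted (276,199). The socket at (278,168) is empty. Moving over the holder.

```bash
python3 -m handwheel '[2,-2,0.2,0,0, 2,-3,0.3,0,0, 2,-4,0.45,0,0, 2,-4,0.45,0,0, 2,-4,0.45,0,0, 2,-4,0.5,0,0, 2,-4,0.5,0,0, 2,-4,0.5,0,0, 2,-4,0.5,0,0, 2,-4,0.45,0,0, 2,-3,0.4,0,0, 2,-2.2,0.2,0,0]';python3 -m handwheel '[2,-0.6,0,0,0, 2,0,0,0,0, 2,0,0,0,0, 2,0,0,0,0]'; python3 - <<'E'
from h import *
import cv2
s=env.get_state()
go((.5587,-.1294,.26),-.092)
m=env.camera_model("wrist");T=s["tool_pos"]
print("mouth",proj("wrist",np.array([.5587,-.1294,.11]),m),"foot",proj("wrist",T-[0,0,.138],m))
a=env.camera("wrist");b=env.camera("scene")
A=cv2.resize(a[120:300,190:370,::-1],(400,400),interpolation=cv2.INTER_CUBIC);B=cv2.resize(b[130:240,245:355,::-1],(400,400),interpolation=cv2.INTER_CUBIC)
cv2.imwrite("pics/w5.png",np.hstack([A,B]))
E
```

```text
time: 7.72
tool_pos: [0.5595, -0.1256, 0.2861]
orientation: [-0.001, 0.739, 0.674, -0.001]
ft_force: [-0.1, 0.9, -1.1]
gripper_width: 0.0287
finger_force: 59.6
time: 8.05
tool_pos: [0.5593, -0.1274, 0.2868]
orientation: [-0.001, 0.738, 0.675, -0.0]
ft_force: [0.7, -0.0, -1.5]
gripper_width: 0.0286
finger_force: 59.6
tool shift cm [-0.2  -0.04  2.68] turn about tool z 0.003 tcp [ 0.5593 -0.1274  0.2868] z [-0.001  0.001 -1.   ] yaw_y -0.089
mouth [275.5 189.2] foot [276.  199.3]
```

View pics/w5.png

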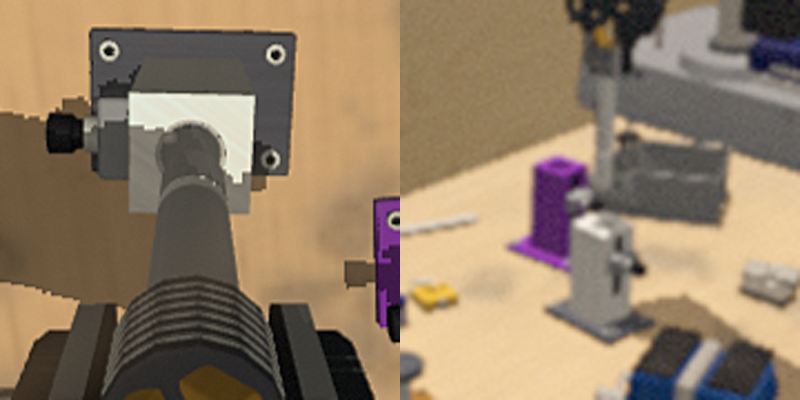

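The wrist crop shows the bore centred at (190,152), i.e. picture (275.5,188.4), against a predicted (275.5,189.2), with the post axis in line with it. The plunger block sits fairly high in the scene crop at (622,262). I'll estimate its height and start lowering.

```bash
python3 - <<'E'
from h import *
c=np.array([.5587,-.1294,0]);x=np.array([np.cos(.092),-np.sin(.092),0]);y=np.array([.092,.996,0])
for z in(.06,.07,.08,.09):print(z,proj("scene",c-x*.030+[0,0,z]),proj("scene",c-x*.055+[0,0,z]))
print("top",proj("scene",c+[0,0,.11]))
E
python3 -m handwheel '[2,-0.2,0,0,0, 2,0,0,1,0, 2,0,0,1,0, 2,0,0,1,0, 2,0,0,0.6,0, 2,0,0,0,0, 2,0,0,0,0]'; python3 -m handwheel '[2,0,0,0.3,0, 2,0,0,0.3,0, 2,0,0,0.3,0, 2,0,0,0,0, 2,0,0,0,0]'
```

```text
0.06 [305.1 205.6] [310.  207.9]
0.07 [305.3 203.2] [310.2 205.5]
0.08 [305.4 200.8] [310.3 203. ]
0.09 [305.5 198.3] [310.5 200.5]
top [299.9 190.8]
time: 8.73
tool_pos: [0.5589, -0.1305, 0.2502]
orientation: [-0.001, 0.738, 0.675, -0.0]
ft_force: [-0.4, -0.4, -1.2]
gripper_width: 0.0286
finger_force: 59.6
time: 9.15
tool_pos: [0.5594, -0.1307, 0.2422]
orientation: [-0.0, 0.738, 0.675, -0.0]
ft_force: [0.3, -0.3, -0.6]
gripper_width: 0.0289
finger_force: 59.6
```

Block height is about 0.075 m. The foot is entering the mouth without contact, so I'll continue gently.

```bash
python3 -m handwheel '[2,0,0,0.25,0, 2,0,0,0.25,0, 2,0,0,0.25,0, 2,0,0,0.25,0, 2,0,0,0,0, 2,0,0,0,0]'; python3 -m handwheel '[2,0,0,0.2,0, 2,0,0,0.2,0, 2,0,0,0.2,0, 2,0,0,0.2,0, 2,0,0,0,0]'; python3 -c "
from h import *;s=env.get_state();print(s['ft_force'],s['wrist_torque'])"
```

```text
time: 9.65
tool_pos: [0.5593, -0.1306, 0.2319]
orientation: [-0.0, 0.738, 0.675, -0.0]
ft_force: [-0.2, 0.1, -1.4]
gripper_width: 0.0289
finger_force: 59.6
time: 10.07
tool_pos: [0.5592, -0.1306, 0.2237]
orientation: [-0.0, 0.738, 0.675, -0.0]
ft_force: [0.5, 0.9, -1.3]
gripper_width: 0.0285
finger_force: 59.6
[ 0.53180922  0.85260057 -1.25489848] [-0.03246879 -0.01309543  0.01276003]
```

```bash
for i in 1; do :; done; python3 -m handwheel '[2,0,0,0.15,0, 2,0,0,0.15,0, 2,0,0,0.15,0, 2,0,0,0,0]'; python3 -m handwheel '[2,0,0,0.15,0, 2,0,0,0.15,0, 2,0,0,0.15,0, 2,0,0,0,0]'; python3 -c "
from h import *;s=env.get_state();print(s['ft_force'],s['wrist_torque'])"
```

```text
time: 10.4
tool_pos: [0.5593, -0.1306, 0.2194]
orientation: [-0.0, 0.738, 0.675, -0.0]
ft_force: [-1.1, 0.7, -1.6]
gripper_width: 0.0282
finger_force: 59.6
time: 10.73
tool_pos: [0.5596, -0.1307, 0.2152]
orientation: [0.0, 0.738, 0.675, 0.0]
ft_force: [-0.2, 0.8, -1.3]
gripper_width: 0.0287
finger_force: 59.6
[-0.19393104  0.78579075 -1.28750805] [-0.01988289 -0.07106795  0.01645162]
```

```bash
python3 -m handwheel '[2,0,0,0.1,0, 2,0,0,0.1,0, 2,0,0,0.1,0, 2,0,0,0,0]'; python3 -m handwheel '[2,0,0,0.1,0, 2,0,0,0.1,0, 2,0,0,0.1,0, 2,0,0,0,0]';  python3 -m handwheel '[2,0,0,0.1,0, 2,0,0,0.1,0, 2,0,0,0.1,0, 2,0,0,0,0]'; python3 -c "
from h import *;s=env.get_state();print(s['ft_force'],s['wrist_torque'])"
```

```text
time: 11.07
tool_pos: [0.5597, -0.1308, 0.2132]
orientation: [0.0, 0.738, 0.675, 0.0]
ft_force: [-2.1, 0.3, 4.9]
gripper_width: 0.0285
finger_force: 60.3
time: 11.4
tool_pos: [0.5597, -0.1308, 0.21]
orientation: [0.0, 0.738, 0.675, 0.0]
ft_force: [-1.5, -0.1, 4.1]
gripper_width: 0.0284
finger_force: 60.3
time: 11.73
tool_pos: [0.5596, -0.1307, 0.2062]
orientation: [0.0, 0.738, 0.675, 0.0]
ft_force: [-0.5, -0.1, 0.5]
gripper_width: 0.0281
finger_force: 59.7
[-0.48237506 -0.11741662  0.48991821] [-0.04913969 -0.03008639  0.07704529]
```

The foot passed the nose between 0.2145 and 0.209, peaking at about 6 N, so the groove should meet the plunger near TCP z ≈ 0.167–0.170. Riding down the rod.

```bash
python3 -m handwheel '[2,0,0,0.2,0, 2,0,0,0.2,0, 2,0,0,0.2,0, 2,0,0,0.2,0, 2,0,0,0.2,0, 2,0,0,0,0]'; python3 -m handwheel '[2,0,0,0.2,0, 2,0,0,0.2,0, 2,0,0,0.2,0, 2,0,0,0.2,0, 2,0,0,0.2,0, 2,0,0,0,0]';  python3 -m handwheel '[2,0,0,0.15,0, 2,0,0,0.15,0, 2,0,0,0.15,0, 2,0,0,0,0]'; python3 -c "
from h import *;s=env.get_state();print(s['ft_force'],s['wrist_torque'])"
```

```text
time: 12.23
tool_pos: [0.5595, -0.1306, 0.1955]
orientation: [-0.0, 0.738, 0.675, 0.0]
ft_force: [0.7, 0.8, 0.2]
gripper_width: 0.0285
finger_force: 59.6
time: 12.73
tool_pos: [0.5595, -0.1306, 0.1856]
orientation: [-0.0, 0.738, 0.675, 0.0]
ft_force: [1.0, -0.3, 0.5]
gripper_width: 0.0283
finger_force: 59.6
time: 13.07
tool_pos: [0.5595, -0.1306, 0.1813]
orientation: [-0.0, 0.738, 0.675, 0.0]
ft_force: [1.4, -0.5, -0.2]
gripper_width: 0.0286
finger_force: 59.7
[ 1.38990632 -0.53321542 -0.16153594] [ 0.01156323 -0.30117221  0.00240413]
```

```bash
python3 -m handwheel '[2,0,0,0.15,0, 2,0,0,0.15,0, 2,0,0,0.15,0, 2,0,0,0,0]'; python3 -m handwheel '[2,0,0,0.1,0, 2,0,0,0.1,0, 2,0,0,0,0]'; python3 -m handwheel '[2,0,0,0.1,0, 2,0,0,0.05,0, 2,0,0,0,0]';python3 -c "
from h import *;s=env.get_state();print(s['ft_force'],s['wrist_torque'])"
```

```text
time: 13.4
tool_pos: [0.5595, -0.1306, 0.1768]
orientation: [-0.0, 0.738, 0.675, 0.0]
ft_force: [1.2, -0.1, -1.3]
gripper_width: 0.0285
finger_force: 59.5
time: 13.65
tool_pos: [0.5594, -0.1306, 0.1742]
orientation: [-0.0, 0.738, 0.675, -0.0]
ft_force: [2.1, -0.6, -5.1]
gripper_width: 0.0288
finger_force: 59.6
time: 13.9
tool_pos: [0.5594, -0.1307, 0.1735]
orientation: [-0.0, 0.738, 0.675, -0.0]
ft_force: [2.1, -0.0, -2.5]
gripper_width: 0.0283
finger_force: 59.8
[ 2.07028224 -0.01079624 -2.54818252] [-0.03706743 -0.52253432  0.0267774 ]
```

The force shows the post being drawn down, which is the groove. Finding its middle with half-millimetre steps.

```bash
python3 -m handwheel '[2,0,0,0.05,0, 2,0,0,0,0, 2,0,0,0,0]'; python3 -m handwheel '[2,0,0,0.05,0, 2,0,0,0,0, 2,0,0,0,0]';python3 -m handwheel '[2,0,0,0.05,0, 2,0,0,0,0, 2,0,0,0,0]';python3 -c "
from h import *;s=env.get_state();print(s['ft_force'],s['wrist_torque'])"
```

```text
time: 14.15
tool_pos: [0.5594, -0.1307, 0.1734]
orientation: [-0.0, 0.738, 0.675, -0.0]
ft_force: [2.0, 0.2, -1.6]
gripper_width: 0.0288
finger_force: 60.1
time: 14.4
tool_pos: [0.5595, -0.1307, 0.1731]
orientation: [0.0, 0.738, 0.675, 0.0]
ft_force: [0.4, -0.4, -0.2]
gripper_width: 0.0284
finger_force: 60.2
time: 14.65
tool_pos: [0.5595, -0.1307, 0.1727]
orientation: [0.0, 0.738, 0.675, 0.0]
ft_force: [-0.9, 0.0, 2.2]
gripper_width: 0.0284
finger_force: 60.4
[-0.90839433  0.0319348   2.24629373] [-0.00171311  0.11800115  0.02609703]
```

Past the middle now (net +3.5 N), so I'll back up slightly and release slowly.

```bash
python3 -m handwheel '[2,0,0,-0.06,0, 2,0,0,0,0, 2,0,0,0,0]'; python3 -m handwheel '[3,0,0,0,0, 3.3,0,0,0,0, 3.6,0,0,0,0, 4,0,0,0,0, 4.5,0,0,0,0, 5,0,0,0,0, 6,0,0,0,0, 7,0,0,0,0, 8.5,0,0,0,0, 8.5,0,0,0,0, 8.5,0,0,0,0, 8.5,0,0,0,0]'; python3 - <<'E'
from h import *
import cv2
a=env.camera("wrist");b=env.camera("scene")
B=cv2.resize(b[150:250,245:345,::-1],(400,400),interpolation=cv2.INTER_CUBIC)
A=cv2.resize(a[80:400,120:440,::-1],(400,400))
cv2.imwrite("pics/w6.png",np.hstack([A,B]))
E
```

```text
time: 14.9
tool_pos: [0.5595, -0.1307, 0.1727]
orientation: [-0.0, 0.738, 0.675, -0.0]
ft_force: [0.6, 0.4, 0.4]
gripper_width: 0.0287
finger_force: 60.3
time: 15.9
tool_pos: [0.5595, -0.1307, 0.1729]
orientation: [0.0, 0.738, 0.675, 0.0]
ft_force: [-0.3, 0.4, 0.1]
gripper_width: 0.0855
finger_force: 0.0
```

View pics/w6.png

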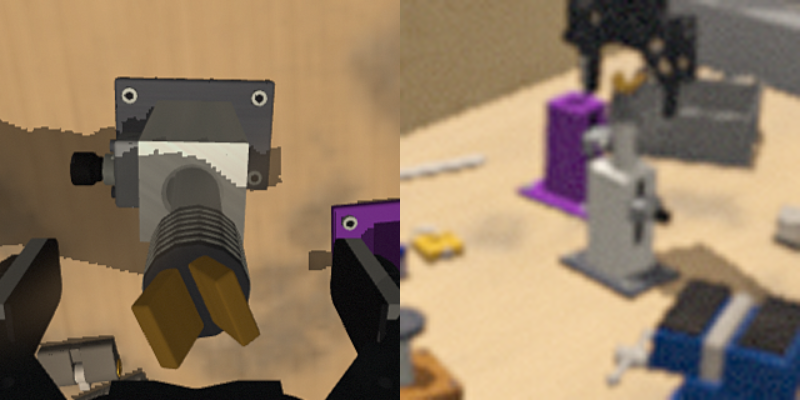

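The post stands upright in the holder with the fingers clear of it: the rod is in the bore at crop (190,185) and the collar at (195,250). I'll retreat straight up and check.

```bash
python3 -m handwheel '[8.5,0,0,-0.5,0, 8.5,0,0,-1,0, 8.5,0,0,-2,0, 8.5,0,0,-2,0, 8.5,0,0,-2,0, 8.5,0,0,-2,0, 8.5,0,0,-2,0, 8.5,0,0,-1,0, 8.5,0,0,0,0, 8.5,0,0,0,0, 8.5,0,0,0,0, 8.5,0,0,0,0]'; python3 - <<'E'
from h import *
import cv2
a=env.camera("wrist");b=env.camera("scene")
B=cv2.resize(b[150:250,245:345,::-1],(400,400),interpolation=cv2.INTER_CUBIC)
A=cv2.resize(a[80:400,120:440,::-1],(400,400))
cv2.imwrite("pics/w7.png",np.hstack([A,B]))
c=np.array([.5587,-.1294,0]);p=proj("scene",c+[0,0,.173+.029]);print("scene crop V top predicted",(p-[245,150])*4+[400,0])
E
```

```text
time: 17.0
tool_pos: [0.5586, -0.1304, 0.2962]
orientation: [-0.001, 0.738, 0.675, -0.001]
ft_force: [-0.2, 0.0, 0.2]
gripper_width: 0.0848
finger_force: 0.0
scene crop V top predicted [624.   70.4]
```

View pics/w7.png

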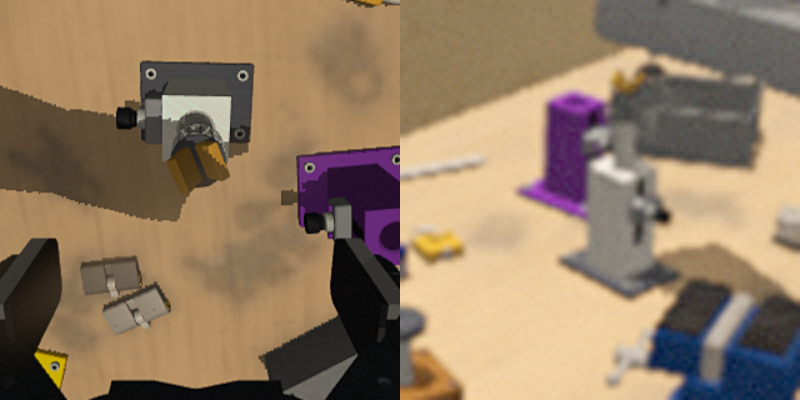

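The post still stands upright: the V top at scene crop (625,78) is close to the predicted (624,70), which is where the groove sits. The gripper is clear of it, so I'm handing in.

```bash
python3 -c "
from station import env;print(env.hand_in())"
```

```text
the job is handed in; nothing more can be done
None
```

The V-rest post is standing in the aluminium holder with the gripper clear of it, and the job is handed in at about 17 s; the measured forces indicate the plunger is in the groove, though I saw no direct plunger reading, and the hand-in returned no verdict.

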